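# Lay the packing block down on the planing board and push it home

### The job

The tapered wooden packing block stands on end on the planing board. Push it near its top so that it tips over and lies flat between the two side fences with its wide end towards the end stop, then push its narrow end to slide it along until the wide end rests squarely against the stop. Only push it, do not pick it up, and leave the tin and the tape roll beside the board where they are.

Things in the scene. Friction and masses are not known exactly. Their poses are not given: they have to be found in the camera images.
- board: Planing board fixed to the bench: plywood base 310 (x) x 144 (y) x 12 mm; a wooden fence along each long edge, 18 mm wide, top 24 mm above the bench, 108 mm clear between them; at the +x end a wooden end stop 30 mm thick (x), top 40 mm above the bench; the -x end is open. Origin: centre of the underside, on the bench; z up, x along the board towards the stop.
- stop (a point): Middle of the inner face of the end stop (the face the block comes to rest against): 125 mm from the board's origin along the board's x, 27 mm above the bench.
- block: Loose tapered beech block, 34 mm thick (x), 150 long (z), 60 wide (y) at the foot, 80 at the head, 0.25 kg. Starts standing on its foot on the base near the open end, broad faces square to the board's x. Pushed near the top it tips on its far lower edge and falls beyond 0.25 rad, head then 25-65 mm short of the stop. Origin: centre of the foot face, 29 mm above the bench when lying; z to the head.
- head (a point): Centre of the block's wide end face, 150 mm from the block's origin along the block's z.
- tin: Loose round lidded tin, 68 mm diameter, 42 mm high, standing on the bench at one side of the board, to be left alone. Origin: centre of its underside.
- tape: Loose roll of tape lying flat, 113 mm diameter, 48 mm high, on the bench at one side of the board, to be left alone. Origin: centre of its underside.
Mind the look-alikes: they are no part of the job. Leave any red look-alike of the block alone.

How it is judged:
On the way:
1. the block has been tipped over and lies flat between the fences, head towards the stop and still at least 10 mm short of it (height (world z) of each of head, block below 0.037 m and x of head in the frame of board between 0.02 and 0.115 m and x of block in the frame of board below -0.02 m), for 0.2 s.
At the end, for the whole second after the job is handed in: The block lies flat on the base board between the fences, at rest, in line with the board within 0.12 rad, the middle of its wide end within 5 mm of the end stop; tin and tape roll are within 20 mm of where they were (x of head in the frame of board between 0.12 and 0.13 m and y of head in the frame of board between -0.022 and 0.022 m and angle between the z axis of block and the x axis of board, either way round below 0.12 rad and height (world z) of head between 0.024 and 0.034 m and height (world z) of block between 0.024 and 0.034 m and linear speed of block below 0.01 m/s and distance of each of tin, tape from where it was at the start of the episode below 0.02 m); the robot touches nothing.
It fails at once if the block is picked up (its foot more than about 15 mm off the board, standing or lying) (height (world z) of block above 0.045 m or (angle between block's own z axis and vertical below 0.2 rad and height (world z) of block above 0.027 m)).
It fails at once if the tin or the tape roll is moved by more than 20 mm (distance of any of tin, tape from where it was at the start of the episode above 0.02 m).
It also fails if it takes over 38 s, if anything falls off the work surface, if the arm or the gripper's body presses on something with over 40 N, if the wrist force passes 120 N, or if a joint passes its speed limit or range.

### The arm

A 6-joint arm with a two-finger parallel gripper is mounted at the origin on a cart in front of the work surface, level with it; the furniture and walls round the work are solid. World frame = base frame: x ahead of the robot, y to its left, z up, the work surface at z = 0. Lengths are in m, angles in rad, forces in N, time in s.
With the tool pointing down it reaches from about 0.325 to 0.925 m from the base axis. Payload 3.1 kg.
Tool frame: the origin (TCP) lies at the very end of the fingers, on their centre line; the grasp point (between the pads) lies 19 mm behind it; z points along the fingers, x is the direction in which the jaws open and shut, and the axes are right-handed (so a half turn about z gives the same grasp; the last joint's range is limited). The gripper opens to 85 mm and grips with 20 to 120 N. Pads are 22 mm wide; open, the fingers measure 114 mm over their backs; the gripper's body (76 mm by 85 mm) begins 54 mm behind the grasp point. The pads swing forward as they close: fully open they stand 13 mm farther back than shut.
Start: joints at [1.205, 0.217, 1.613, -0, 1.311, -0.112], TCP at [0.157, 0.605, 0.231] pointing down, gripper open.
Joint ranges: [-2.75, 2.75], [-0.78, 2.1], [0.31, 2.55], [-1.13, 4.27], [0.13, 2.63], [-2.58, 2.58]. Speed limits (rad/s): [2.79, 2.79, 3.14, 3.14, 3.14, 3.14].

### API

Orientations are given as a unit quaternion [w, x, y, z].
In Python, from bench import env gives the robot as it stands.
- The arm moves only by the tool move_arm, never from a script. Its argument "steps" is one flat list of numbers, 6 for each row, row after row: the shift along the world's x, y, z in m, then the turn, a rotation vector about the world's x, y, z in rad. In form: [x, y, z, rx, ry, rz, x, y, z, rx, ry, rz, ...]. A call has 1 to 20 rows; each row shifts and turns the commanded pose from where the row before left it; what a row does not reach is not made up. A row lasts 1/12 s, in which the tool goes at most 41.7 mm and 7.16 degrees, less where a joint would pass 70% of its speed; a pose out of reach is approached as far as the arm can. A call is refused whole if a number of a shift passes 0.0417 or a number of a turn 0.125, either way. A call with a gripper value outside its range is refused whole. "gripper" is the opening, from -1 (shut) to 1 (fully open), so that 0 is half open, set as the call begins (left out, the last holds). The fingers move at their own pace and stop on an object; the grip force is fixed at half the most. Time passes only in rows, so rows that do not move let the fingers close. It gives the time, the measured TCP pose, the force and the opening at its end, in the units of the state.
- env.get_state(): the state, without advancing time (a new reading comes with each control period).
- env.get_image(name): name is "side" or "top" or "wrist"; returns the picture (400x640x3 uint8, red, green, blue); there is no depth.
- env.calibration(name): a dict with "camera_matrix" (3x3 intrinsics, pixels), "pose" (4x4, takes a point from camera to world coordinates). Camera axes: x right, y down, z forward; pixel columns grow to the right and rows downward; lengths in m; the calibration is good to about 2 mm. A picture is of the moment at which its call begins: read the wrist's pose just before it. calibration takes no time and is no camera call; for the wrist camera it gives the pose at the moment of the call.
- env.finish_job(): hands the job in, once; it reports no verdict.
Trained networks look in the newest picture that a camera, given by its name, has taken for a name from the list of things; names that differ only in an ending like _2 or _b are one class to them, and where a whole thing is asked for, a point or a joint stands for the part that bears it (a point fixed in the world has none). Each returns a list of dicts, best first, with "conf" (0 to 1); they miss things now and then, are a little off and sometimes report something else, mostly with a low value. They report only what shows in the picture. A call takes as long as a camera call. They do not tell look-alikes from the thing itself.
- env.find_in(target, camera): "rect" ([centre column, centre row, width, height] as shares, 0 to 1, of the picture: columns of its width, rows of its height, round what is visible of it).
The state is a dict: "clock": time; "qpos": joint angles; "qd": joint speeds; "joint_efforts": joint torques, N m; "tool_pos": TCP position; "eef_rot": TCP orientation; "contact_force": force on the tool from outside, world axes, zero at the start; "moment": the same for the moment, N m; "grip_width": opening from 0.0 (shut) to 1.0 (fully open).
Only numpy, scipy, OpenCV 4.12 (cv2) and the standard library are available. Lean on these libraries where they do the work, as an engineer would, in place of code of your own. Each camera call takes 0.05 s, during which the arm holds its last target.

## Working session

There is one attempt and no reset: what is moved stays moved. The work goes in short steps, Python scripts to look and compute and a tool call to move; the robot and the scene stay as the last step left them, time stands still between calls to the robot, and variables do not carry over. Pictures are saved under pics/ and viewed, and the job is handed in when it is done.

Besides the shell and the picture viewer there is one more tool, called by a JSON object that holds its "name" and its "arguments", one argument or row to a line. move_arm: Moves the arm, as the interface text tells. Its arguments: {"type":"object","properties":{"steps":{"type":"array"},"gripper":{"type":"number"}},"required":["steps"]}

```bash
mkdir -p pics
cat > h.py <<'E'
from bench import env
import numpy as np, cv2
def snap(c,n):
    im=env.get_image(c); cv2.imwrite(f'pics/{n}.png',im[:,:,::-1]); return im
def ray(c,u,v,z):
    k=env.calibration(c);K=np.array(k['camera_matrix']);P=np.array(k['pose'])
    d=P[:3,:3]@np.linalg.inv(K)@[u,v,1];o=P[:3,3]
    return o+d*(z-o[2])/d[2]
def proj(c,p):
    k=env.calibration(c);K=np.array(k['camera_matrix']);P=np.array(k['pose'])
    q=K@(P[:3,:3].T@(np.array(p)-P[:3,3])); return q[:2]/q[2]
E
python3 - <<'E'
from h import *
snap('top','t0');print([ (d['rect'],d['conf']) for d in env.find_in('block','top')])
print([ (d['rect'],d['conf']) for d in env.find_in('board','top')])
snap('side','s0');print([ (d['rect'],d['conf']) for d in env.find_in('block','side')])
for c in('top','side'):print(env.calibration(c))
print(env.get_state())
E
```

```text
[([0.4934, 0.595, 0.0434, 0.0405], 0.84), ([0.4007, 0.5881, 0.058, 0.0458], 0.66)]
[([0.4923, 0.51, 0.0831, 0.2645], 0.59)]
[([0.4149, 0.4472, 0.038, 0.146], 0.75), ([0.417, 0.4971, 0.0245, 0.1723], 0.73)]
{'camera_matrix': array([[463.1072934 ,   0.        , 323.77077681],
       [  0.        , 463.1072934 , 191.7684852 ],
       [  0.        ,   0.        ,   1.        ]]), 'pose': array([[ 0.01349995, -0.99456512,  0.10323747,  0.46102696],
       [-0.99990429, -0.01374037, -0.001618  ,  0.07812969],
       [ 0.00302772, -0.10320575, -0.99465542,  1.35588241],
       [ 0.        ,  0.        ,  0.        ,  1.        ]])}
{'camera_matrix': array([[518.65703379,   0.        , 318.14276938],
       [  0.        , 518.65703379, 192.28520861],
       [  0.        ,   0.        ,   1.        ]]), 'pose': array([[ 0.98901338, -0.05111356,  0.13870813,  0.41198185],
       [-0.14771847, -0.37751249,  0.91414636, -1.09635561],
       [ 0.00563878, -0.92459274, -0.38091532,  0.59402659],
       [ 0.        ,  0.        ,  0.        ,  1.        ]])}
{'clock': 0.25, 'qpos': array([ 1.20480676e+00,  2.17371035e-01,  1.61411273e+00, -2.68908623e-05,
        1.31131431e+00, -1.12167592e-01]), 'qd': array([ 1.15485902e-03, -2.18358480e-03, -3.66535909e-03,  4.14317889e-04,
       -2.64422232e-04, -1.37607055e-05]), 'joint_efforts': array([ 6.81582369e-04, -3.96514893e+01, -3.03694940e+01, -1.01076182e-04,
        6.44075917e-03,  1.73955971e-05]), 'tool_pos': array([0.15676961, 0.60462388, 0.23063507]), 'eef_rot': array([ 3.24235482e-04,  7.90916605e-01,  6.11923656e-01, -5.08226983e-04]), 'contact_force': array([0.28913977, 0.16527158, 0.38021048]), 'moment': array([-0.00246137, -0.03897962, -0.02647109]), 'grip_width': 1.001658713088247}
```

View pics/t0.png

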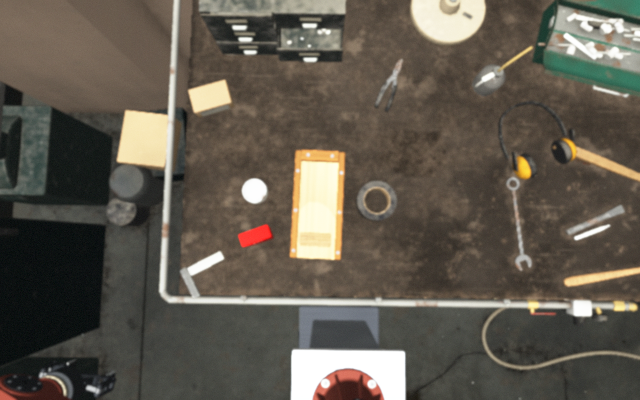

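View pics/s0.png

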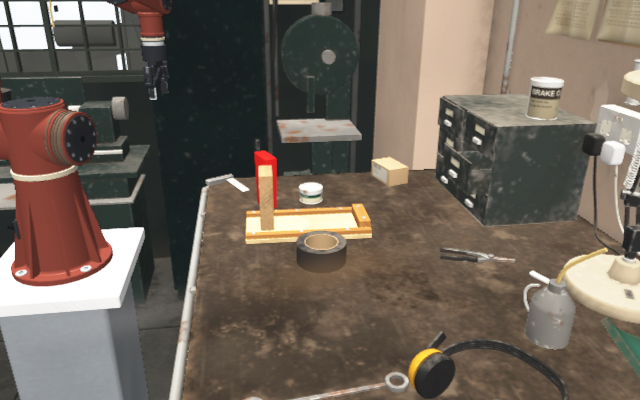

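Run:
```python
import cv2
a=cv2.imread('pics/t0.png')[130:270,220:400];cv2.imwrite('pics/t0c.png',cv2.resize(a,None,fx=4.2,fy=4.2,interpolation=2))
a=cv2.imread('pics/s0.png')[130:270,220:400];cv2.imwrite('pics/s0c.png',cv2.resize(a,None,fx=4.2,fy=4.2,interpolation=2))
```

```text
(no output)
```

View pics/t0c.png

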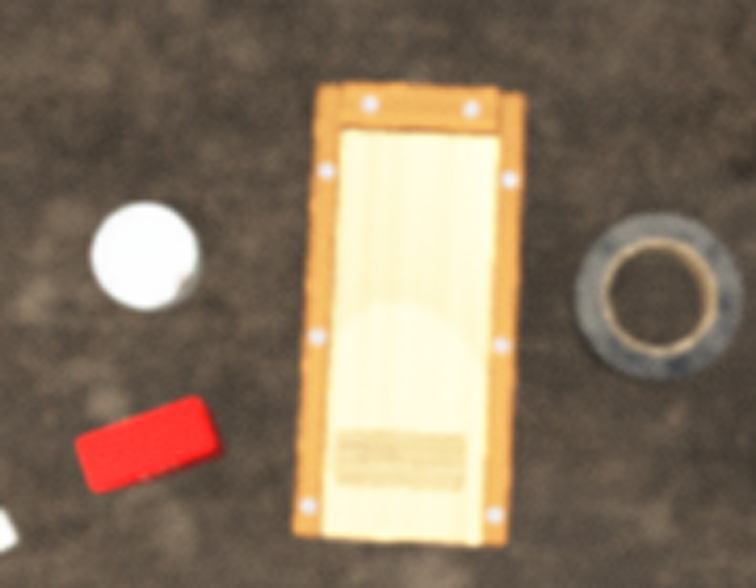

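View pics/s0c.png

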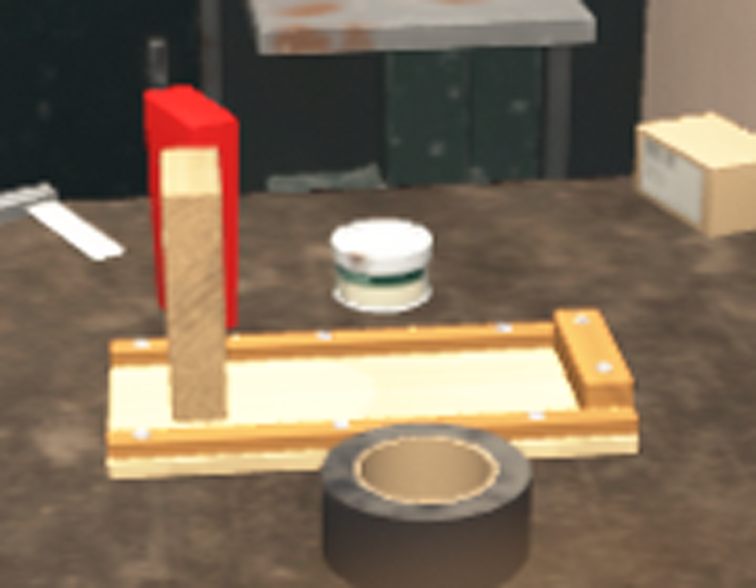

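The top view shows the beech block at (316,239), inside the fences, with its head face in view. The red look-alike is at (255,236), the tin at (254,190) and the tape at (377,201). Cardboard boxes at (143,138) and (210,97) are not the target. The close crop confirms the plain wood block on the board near the open end.

Run:
```python
from h import *
f=lambda x,y:(220+x/4.2,130+y/4.2)
for n,p,z in [('fenL far',(318,90),.024),('fenR far',(525,95),.024),('fenR near',(508,545),.024),('fenL near',(293,535),.024),
 ('stop in L',(340,130),.04),('stop in R',(498,135),.04),
 ('h1',(335,432),.162),('h2',(466,432),.162),('h3',(464,490),.162),('h4',(333,487),.162),('tin',(146,256),.042),('tape',(658,296),.048)]:
  print(n,ray('top',*f(*p),z).round(4))
for n,p,z in [('foot',(173,417),.012),('footR',(226,417),.012),('headN L',(163,195),.162),('headN R',(221,195),.162),('headFar L',(163,150),.162),('headFar R',(218,150),.162)]:
  print(n,ray('side',*f(*p),z).round(4))
# refined head outline
```

```text
fenL far [0.7164 0.1594 0.024 ]
fenR far [0.7149 0.0156 0.024 ]
fenR near [0.4053 0.0244 0.024 ]
fenL near [0.41   0.1703 0.024 ]
stop in L [0.6858 0.1428 0.04  ]
stop in R [0.6838 0.0346 0.04  ]
h1 [0.478  0.1364 0.162 ]
h2 [0.4791 0.0563 0.162 ]
h3 [0.4439 0.0571 0.162 ]
h4 [0.4446 0.137  0.162 ]
tin [0.597  0.2728 0.042 ]
tape [ 0.574  -0.0743  0.048 ]
foot [0.4464 0.0787 0.012 ]
footR [0.4777 0.0744 0.012 ]
headN L [0.4452 0.0563 0.162 ]
headN R [0.4774 0.052  0.162 ]
headFar L [0.4484 0.1322 0.162 ]
headFar R [0.4807 0.1279 0.162 ]
```

Board origin is near (0.562, 0.092), yaw about -0.03. The inner stop face is at x ≈ 0.685. The block is at x 0.445–0.479, y ≈ 0.095, and its head measures 80 x 34 mm as given. Next I go behind it with the gripper shut.

{"name": "move_arm", "arguments": {
  "steps": [0.0145, -0.0318, 0, 0, 0, 0.0135, 0.0145, -0.0318, 0, 0, 0, 0.0135, 0.0145, -0.0318, 0, 0, 0, 0.0135, 0.0145, -0.0318, 0, 0, 0, 0.0135, 0.0145, -0.0318, 0, 0, 0, 0.0135, 0.0145, -0.0318, 0, 0, 0, 0.0135, 0.0145, -0.0318, 0, 0, 0, 0.0135, 0.0145, -0.0318, 0, 0, 0, 0.0135, 0.0145, -0.0318, 0, 0, 0, 0.0135, 0.0145, -0.0318, 0, 0, 0, 0.0135, 0.0145, -0.0318, 0, 0, 0, 0.0135, 0.0145, -0.0318, 0, 0, 0, 0.0135, 0.0145, -0.0318, 0, 0, 0, 0.0135, 0.0145, -0.0318, 0, 0, 0, 0.0135, 0.0145, -0.0318, 0, 0, 0, 0.0135, 0.0145, -0.0318, 0, 0, 0, 0.0135, 0, 0, 0, 0, 0, 0],
  "gripper": -1
}}

```text
clock: 1.67
tool_pos: [0.3911, 0.0913, 0.2318]
eef_rot: [0.002, 0.723, 0.691, -0.0]
contact_force: [0.1, 0.5, 0.3]
grip_width: -0.003
```

{"name": "move_arm", "arguments": {
  "steps": [0, 0.001, -0.023, 0, 0, 0, 0, 0.001, -0.023, 0, 0, 0, 0, 0.001, -0.023, 0, 0, 0, 0, 0.001, -0.023, 0, 0, 0, 0.01, 0, 0, 0, 0, 0, 0.01, 0, 0, 0, 0, 0]
}}

```text
clock: 2.17
tool_pos: [0.408, 0.1005, 0.1382]
eef_rot: [-0.001, 0.72, 0.694, -0.001]
contact_force: [0.8, -1.4, 0.0]
grip_width: -0.002
```

Run:
```python
from h import *
a=snap('side','s1')[100:300,180:440];cv2.imwrite('pics/s1c.png',cv2.resize(a,None,fx=3,fy=3)[:,:,::-1])
print(env.get_state()['tool_pos'])
```

```text
[0.41224886 0.10050573 0.14053954]
```

View pics/s1c.png

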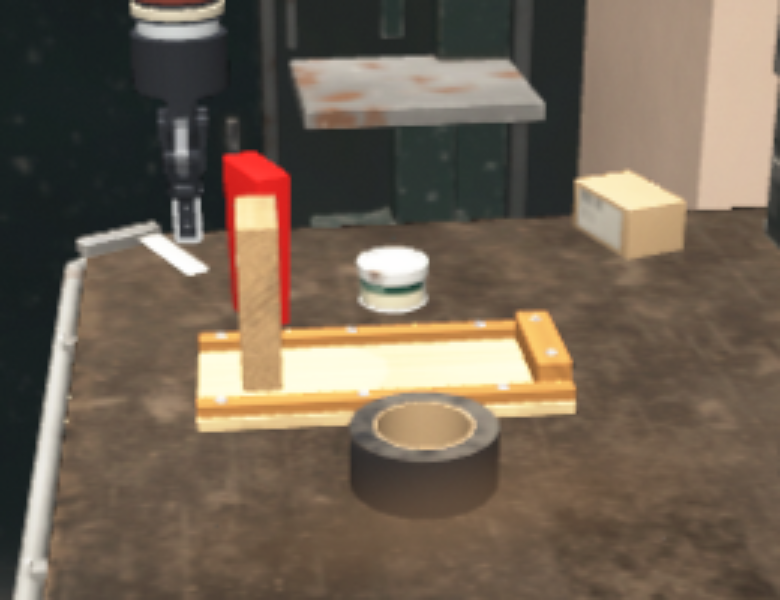

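The closed fingers stand behind the upper block, crop (187,235), with the block still upright. Now I push it over slowly.

{"name": "move_arm", "arguments": {
  "steps": [0.005, -0.002, 0, 0, 0, 0, 0.005, -0.002, 0, 0, 0, 0, 0.006, -0.0003, 0, 0, 0, 0, 0.006, -0.0002, 0, 0, 0, 0, 0.006, -0.0002, 0, 0, 0, 0, 0.006, -0.0002, 0, 0, 0, 0, 0.006, -0.0002, 0, 0, 0, 0, 0.006, -0.0002, 0, 0, 0, 0, 0.006, -0.0002, 0, 0, 0, 0, 0.006, -0.0002, 0, 0, 0, 0, 0, 0, 0, 0, 0, 0]
}}

```text
clock: 3.13
tool_pos: [0.4683, 0.0944, 0.1395]
eef_rot: [0.0, 0.72, 0.694, 0.0]
contact_force: [-0.5, 0.4, 0.1]
grip_width: 0.005
```

Run:
```python
from h import *
a=snap('side','s2')[100:300,180:440];cv2.imwrite('pics/s2c.png',cv2.resize(a,None,fx=3,fy=3)[:,:,::-1])
print(env.get_state()['tool_pos'])
```

```text
[0.46754065 0.09442901 0.13934937]
```

View pics/s2c.png

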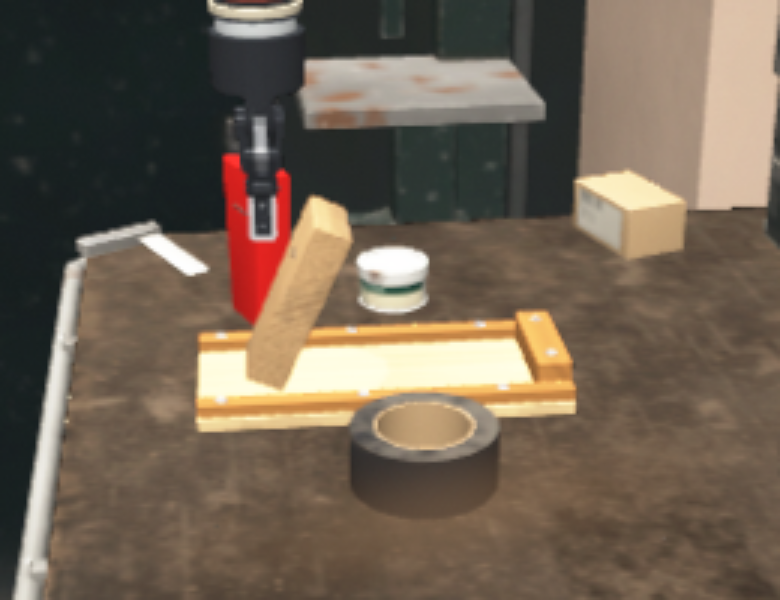

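The block is caught mid-fall, leaning well past the tipping point with its head at crop (325,215). I back off while it lands.

{"name": "move_arm", "arguments": {
  "steps": [-0.01, 0, 0, 0, 0, 0, -0.02, 0, 0, 0, 0, 0, -0.02, 0, 0, 0, 0, 0, -0.02, 0, 0, 0, 0, 0, 0, 0, 0, 0, 0, 0, 0, 0, 0, 0, 0, 0]
}}

```text
clock: 3.68
tool_pos: [0.3953, 0.0946, 0.1389]
eef_rot: [-0.0, 0.72, 0.694, -0.0]
contact_force: [1.2, -0.3, 0.3]
grip_width: 0.002
```

Run:
```python
from h import *
a=snap('side','s3')[180:260,220:400];a=cv2.resize(a,None,fx=4.2,fy=4.2,interpolation=2)
b=cv2.resize(snap('top','t3')[155:275,280:360],None,fx=5,fy=5,interpolation=2)
cv2.imwrite('pics/s3c.png',a[:,:,::-1]);cv2.imwrite('pics/t3c.png',b[:,:,::-1])
print(env.get_state()['tool_pos'])
```

```text
[0.39725995 0.09453849 0.13965972]
```

View pics/s3c.png

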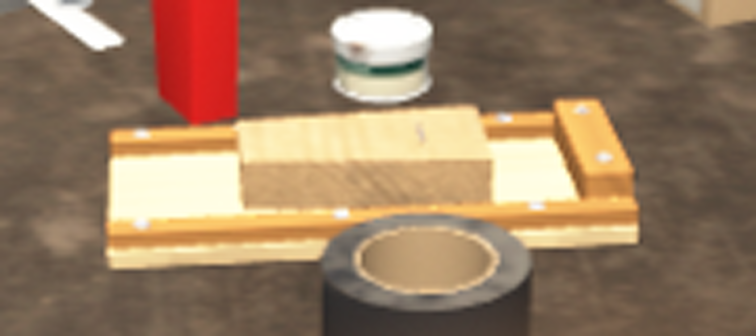

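View pics/t3c.png

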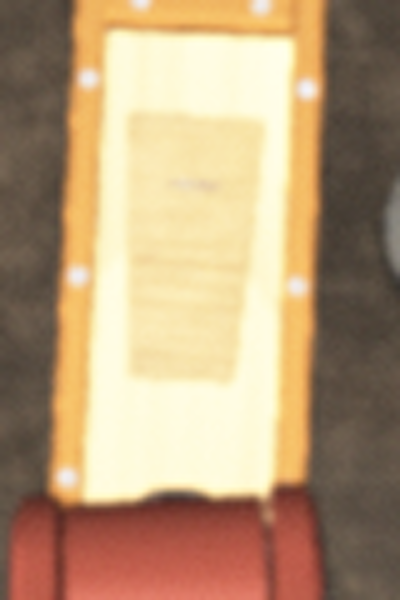

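The block lies flat between the fences, wide end towards the stop. Its head edge in the top crop runs (127,113)–(264,121) and its foot edge (130,377)–(235,382).

Run:
```python
from h import *
f=lambda x,y:(280+x/5,155+y/5)
for n,p,z in [('hL',(127,113),.046),('hR',(264,121),.046),('fL',(130,378),.046),('fR',(235,382),.046),('sL',(105,29),.04),('sR',(295,35),.04)]:
  print(n,ray('top',*f(*p),z).round(4))
f=lambda x,y:(220+x/4.2,180+y/4.2)
for n,p,z in [('fN',(242,164),.046),('fF',(238,122),.046),('hN',(490,160),.046),('hF',(476,107),.046),('stop top in near',(585,175),.04),('stop top in far',(555,103),.04)]:
  print(n,ray('side',*f(*p),z).round(4))
```

```text
hL [0.6369 0.1289 0.046 ]
hR [0.6334 0.0507 0.046 ]
fL [0.4863 0.1246 0.046 ]
fR [0.4848 0.0654 0.046 ]
sL [0.6862 0.1427 0.04  ]
sR [0.6843 0.0334 0.04  ]
fN [0.4871 0.0611 0.046 ]
fF [0.4892 0.1213 0.046 ]
hN [0.6322 0.0467 0.046 ]
hF [0.6375 0.124  0.046 ]
stop top in near [0.6862 0.0313 0.04  ]
stop top in far [0.6906 0.1368 0.04  ]
```

{"name": "move_arm", "arguments": {
  "steps": [0.01, 0, -0.02, 0, 0, 0, 0.01, 0, -0.02, 0, 0, 0, 0.01, 0, -0.02, 0, 0, 0, 0.01, 0, -0.02, 0, 0, 0, 0, 0, -0.02, 0, 0, 0, 0, 0, -0.016, 0, 0, 0, 0, 0, 0, 0, 0, 0, 0, 0, 0, 0, 0, 0]
}}

```text
clock: 4.45
tool_pos: [0.4366, 0.0944, 0.0225]
eef_rot: [-0.001, 0.72, 0.694, -0.001]
contact_force: [0.2, -0.3, -0.3]
grip_width: 0.003
```

{"name": "move_arm", "arguments": {
  "steps": [0.01, 0, 0, 0, 0, 0, 0.01, 0, 0, 0, 0, 0, 0.005, 0, 0, 0, 0, 0, 0.005, 0, 0, 0, 0, 0, 0.004, -0.0001, 0, 0, 0, 0, 0.004, -0.0001, 0, 0, 0, 0, 0.004, -0.0001, 0, 0, 0, 0, 0.004, -0.0001, 0, 0, 0, 0, 0.004, -0.0001, 0, 0, 0, 0, 0.004, -0.0001, 0, 0, 0, 0, 0.004, -0.0001, 0, 0, 0, 0, 0.004, -0.0001, 0, 0, 0, 0, 0.004, -0.0001, 0, 0, 0, 0, 0.004, -0.0001, 0, 0, 0, 0, 0, 0, 0, 0, 0, 0]
}}

```text
clock: 5.7
tool_pos: [0.5085, 0.0934, 0.0236]
eef_rot: [0.001, 0.72, 0.694, 0.001]
contact_force: [-0.6, -0.1, 0.3]
grip_width: -0.0
```

Run:
```python
from h import *
a=snap('side','s4')[180:260,220:400];a=cv2.resize(a,None,fx=4.2,fy=4.2,interpolation=2)
b=cv2.resize(snap('top','t4')[155:275,280:360],None,fx=5,fy=5,interpolation=2)
cv2.imwrite('pics/s4c.png',a[:,:,::-1]);cv2.imwrite('pics/t4c.png',b[:,:,::-1])
print(env.get_state()['tool_pos'])
```

```text
[0.5082183  0.09347869 0.02378288]
```

View pics/s4c.png

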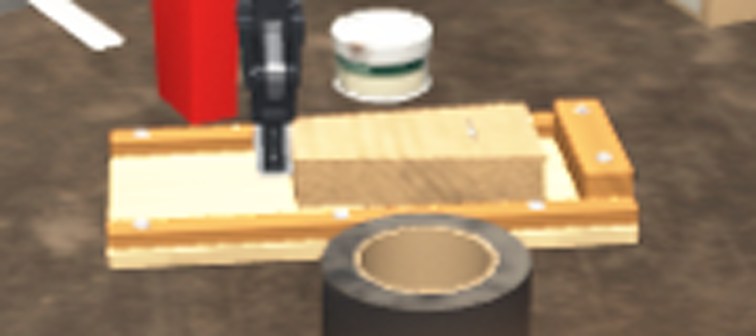

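View pics/t4c.png

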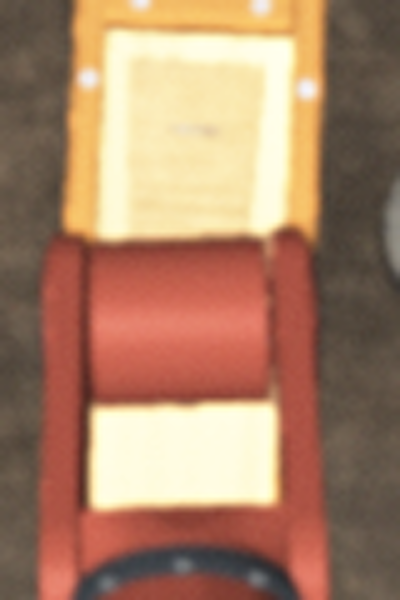

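The block has slid straight. Its head edge is now at top-crop row 60, which leaves a gap of about 17 mm.

{"name": "move_arm", "arguments": {
  "steps": [0.003, -0.0001, 0, 0, 0, 0, 0.003, -0.0001, 0, 0, 0, 0, 0.003, -0.0001, 0, 0, 0, 0, 0.002, 0, 0, 0, 0, 0, 0.002, 0, 0, 0, 0, 0, 0.001, 0, 0, 0, 0, 0, 0, 0, 0, 0, 0, 0]
}}

```text
clock: 6.38
tool_pos: [0.5215, 0.0932, 0.0232]
eef_rot: [0.0, 0.72, 0.694, 0.0]
contact_force: [-1.5, 0.2, -0.8]
grip_width: -0.0
```

{"name": "move_arm", "arguments": {
  "steps": [0.001, 0, 0, 0, 0, 0, 0, 0, 0, 0, 0, 0]
}}

```text
clock: 6.55
tool_pos: [0.5219, 0.0932, 0.0232]
eef_rot: [-0.0, 0.72, 0.694, -0.0]
contact_force: [-1.8, 0.7, 0.9]
grip_width: 0.004
```

{"name": "move_arm", "arguments": {
  "steps": [0.001, 0, 0, 0, 0, 0, 0, 0, 0, 0, 0, 0]
}}

```text
clock: 6.72
tool_pos: [0.5232, 0.0932, 0.0233]
eef_rot: [0.0, 0.72, 0.694, 0.0]
contact_force: [-0.4, -0.0, -0.5]
grip_width: 0.001
```

{"name": "move_arm", "arguments": {
  "steps": [0.001, 0, 0, 0, 0, 0, 0, 0, 0, 0, 0, 0]
}}

```text
clock: 6.88
tool_pos: [0.5243, 0.0932, 0.0233]
eef_rot: [0.0, 0.72, 0.694, 0.0]
contact_force: [-0.9, -0.5, -0.7]
grip_width: 0.002
```

{"name": "move_arm", "arguments": {
  "steps": [0.001, 0, 0, 0, 0, 0, 0, 0, 0, 0, 0, 0]
}}

```text
clock: 7.05
tool_pos: [0.5253, 0.0932, 0.0233]
eef_rot: [0.0, 0.72, 0.694, 0.0]
contact_force: [-0.8, 0.0, -0.9]
grip_width: 0.0
```

Run:
```python
from h import *
a=snap('side','s5')[180:260,220:400];a=cv2.resize(a,None,fx=4.2,fy=4.2,interpolation=2)
b=cv2.resize(snap('top','t5')[155:215,280:360],None,fx=8,fy=8,interpolation=2)
cv2.imwrite('pics/s5c.png',a[:,:,::-1]);cv2.imwrite('pics/t5c.png',b[:,:,::-1])
s=env.get_state();print(s['tool_pos'],s['contact_force'])
```

```text
[0.52533689 0.09317188 0.02328513] [-1.48940583  0.11598367 -0.3482364 ]
```

View pics/s5c.png

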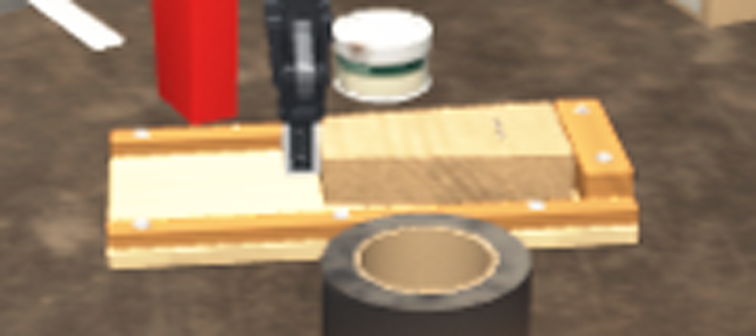

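View pics/t5c.png

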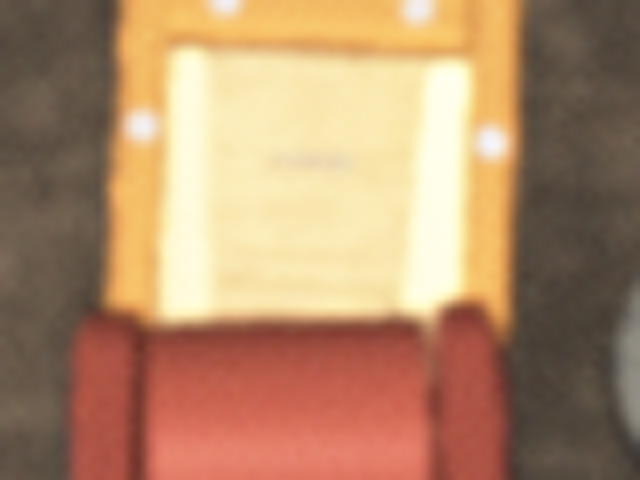

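Nearly touching: a sliver of gap remains in the side crop at (576,185), and there is no contact force yet. I keep going in 1 mm steps.

{"name": "move_arm", "arguments": {
  "steps": [0.001, 0, 0, 0, 0, 0, 0, 0, 0, 0, 0, 0]
}}

```text
clock: 7.32
tool_pos: [0.5262, 0.0932, 0.0233]
eef_rot: [0.0, 0.72, 0.694, 0.0]
contact_force: [-1.3, -0.1, -0.7]
grip_width: 0.0
```

{"name": "move_arm", "arguments": {
  "steps": [0.001, 0, 0, 0, 0, 0, 0, 0, 0, 0, 0, 0]
}}

```text
clock: 7.48
tool_pos: [0.5273, 0.0932, 0.0233]
eef_rot: [0.0, 0.72, 0.694, 0.0]
contact_force: [-0.7, -0.1, -1.5]
grip_width: -0.002
```

{"name": "move_arm", "arguments": {
  "steps": [0.001, 0, 0, 0, 0, 0, 0, 0, 0, 0, 0, 0]
}}

```text
clock: 7.65
tool_pos: [0.5283, 0.0932, 0.0233]
eef_rot: [0.0, 0.72, 0.694, 0.0]
contact_force: [-0.6, 0.4, -0.5]
grip_width: -0.001
```

{"name": "move_arm", "arguments": {
  "steps": [0.001, 0, 0, 0, 0, 0, 0, 0, 0, 0, 0, 0]
}}

```text
clock: 7.82
tool_pos: [0.5283, 0.0932, 0.0233]
eef_rot: [-0.001, 0.72, 0.694, -0.001]
contact_force: [-6.1, -0.3, 3.9]
grip_width: 0.0
```

{"name": "move_arm", "arguments": {
  "steps": [0.001, 0, 0, 0, 0, 0, 0, 0, 0, 0, 0, 0]
}}

```text
clock: 7.98
tool_pos: [0.5283, 0.0932, 0.0232]
eef_rot: [-0.001, 0.72, 0.694, -0.002]
contact_force: [-6.8, 0.7, 5.9]
grip_width: 0.004
```

Run:
```python
from h import *
a=snap('side','s6')[180:260,220:400];a=cv2.resize(a,None,fx=4.2,fy=4.2,interpolation=2)
cv2.imwrite('pics/s6c.png',a[:,:,::-1])
s=env.get_state();print(s['tool_pos'],s['contact_force'])
```

```text
[0.52832832 0.093209   0.02320099] [-7.00131764 -0.15177257  5.26015974]
```

View pics/s6c.png

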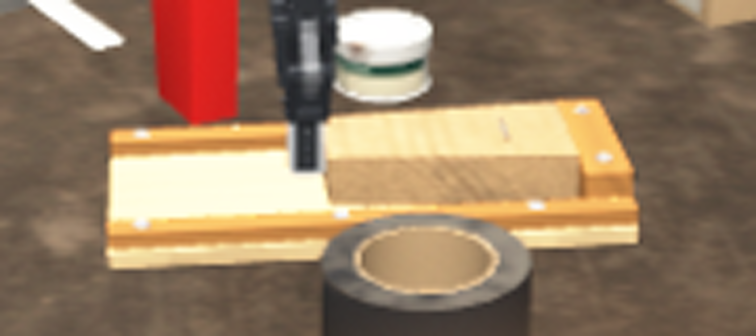

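Force has risen to 7 N, the tool has stopped advancing, and the side crop shows no gap. One more small press to square it, then I retreat.

{"name": "move_arm", "arguments": {
  "steps": [0.001, 0, 0, 0, 0, 0, 0.001, 0, 0, 0, 0, 0, 0, 0, 0, 0, 0, 0]
}}

```text
clock: 8.28
tool_pos: [0.5283, 0.0933, 0.0229]
eef_rot: [-0.003, 0.72, 0.694, -0.003]
contact_force: [-11.3, 0.3, 8.5]
grip_width: -0.003
```

{"name": "move_arm", "arguments": {
  "steps": [-0.005, 0, 0, 0, 0, 0, -0.01, 0, 0, 0, 0, 0, -0.02, 0, 0, 0, 0, 0, -0.02, 0, 0, 0, 0, 0, -0.02, 0, 0.02, 0, 0, 0, -0.02, 0, 0.04, 0, 0, 0, -0.01, 0.01, 0.04, 0, 0, 0, 0, 0.02, 0.04, 0, 0, 0, 0, 0.03, 0.02, 0, 0, 0, -0.01, 0.04, 0, 0, 0, 0, -0.01, 0.04, 0, 0, 0, 0, -0.01, 0.04, 0, 0, 0, 0, -0.01, 0.04, 0, 0, 0, 0, -0.01, 0.04, 0, 0, 0, 0, -0.01, 0.04, 0, 0, 0, 0, -0.01, 0.04, 0, 0, 0, 0, 0, 0, 0, 0, 0, 0, 0, 0, 0, 0, 0, 0]
}}

```text
clock: 9.78
tool_pos: [0.358, 0.4338, 0.1774]
eef_rot: [0.0, 0.719, 0.695, 0.001]
contact_force: [0.5, -1.0, -0.2]
grip_width: 0.005
```

Run:
```python
from h import *
a=snap('side','s7')[180:260,220:400];a=cv2.resize(a,None,fx=4.2,fy=4.2,interpolation=2)
b=cv2.resize(snap('top','t7')[130:270,220:400],None,fx=4.2,fy=4.2,interpolation=2)
cv2.imwrite('pics/s7c.png',a[:,:,::-1]);cv2.imwrite('pics/t7c.png',b[:,:,::-1])
s=env.get_state();print(s['tool_pos'],s['contact_force'])
```

```text
[0.35861189 0.43126452 0.17699659] [ 0.4590898  -0.92876508  0.31139242]
```

View pics/s7c.png

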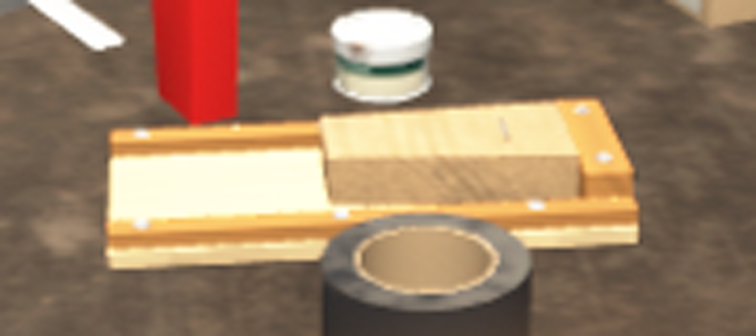

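View pics/t7c.png

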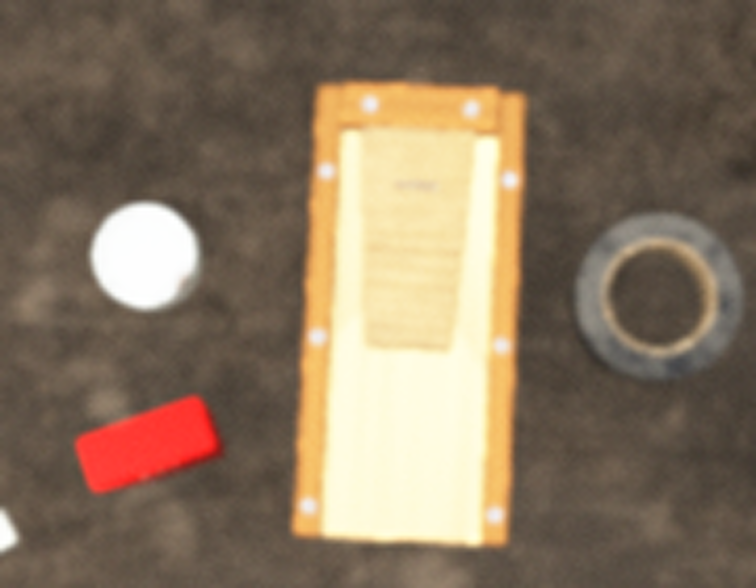

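The head is flush with the stop and centred (column 418 against 419). The foot is on the centreline, and the tin, tape and red block are at their original pixels.

```bash
python3 -c "
from bench import env
print(env.finish_job())"
```

```text
the job is handed in; nothing more can be done
None
```

The job is done and handed in at about 10 s on the robot's clock; `finish_job` gives no verdict.

**What I did:** With the gripper shut, I pushed the beech block near its top. It tipped and lay flat between the fences, head about 50 mm short of the stop. I then pushed its narrow end until it met the stop, where the tool stopped advancing and the force rose to about 11 N. After that I backed the arm clear.

**Last checks:**
- **Block:** the pictures show its wide end flush with the stop with no visible gap. It is centred and in line with the board, within about 1–2 mm by pixels.
- **Other things:** the tin, tape roll and red look-alike are at the same pixels as at the start.
- **Arm:** it was clear of everything, and the force readings were about zero.

**Disagreement:** the two cameras differed by 3–4 mm in y, and by up to 4–5 mm in x at the stop. For the final seating I therefore relied on the contact force and the visible closed gap.

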